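# Run the coupon stage under the inspection loupe

### The job

Bring the sealant coupon under the loupe: press the stage's lock button down with your fingertips and keep it down while you push the stage along its rods to the end stop, then let go so that the button springs up and locks it there. The sealant is still tacky, so do not touch the coupon or lift it out of its nest, and leave the marker, radius gauge and tape measure where they are.

Things in the scene. Friction and masses are not known exactly. Their poses are not given: they have to be found in the camera images.
- slide: Bench slide (fixed): grey base plate 120 x 340 x 10 mm, an aluminium end block 45 mm high at each end, two guide rods. Origin: centre of the plate's underside. Its y axis runs along the rods towards the loupe and the end stop (the way the stage must go); x points away from the robot's side, z up. A notched steel strip runs along the near side, x = -44 mm, 30 to 40 mm high.
- stage (a joint): Position of the stage along the slide's y, m: 0 at the load end (start, locked), 0.120 against the end stop. The stage is an aluminium saddle 72 mm wide, 156 mm long, deck 42 mm above the base's underside; friction about 1.5 N. Locked by a dog in the strip's notches at 0, 0.040, 0.080 and 0.120: with the button up in a notch it has only 1.5 mm of play, and a button let go on the way catches in the next notch.
- lock_button (a joint): How far the lock button is pressed, m: 0 up (locked in a notch), 0.006 fully down. Needs about 3 N to start and 8 N fully down; the dog leaves the notch at 0.0040; it springs back up by itself over a notch, and between notches it stays about 0.004 down.
- button_top (a point): Centre of the top of the lock button, a flat black ribbed pad 31 mm across the slide and 30 mm along it, at the stage's trailing end; 62 mm above the base's underside when up, 56 mm when down (the frame round it is 54.5 mm high). It rides on the stage. 17 mm ahead of it (slide's +y) stands the shoulder, a wall 12.5 mm higher than the raised pad and 49 mm wide, against which a finger on the pad can push; behind the pad it is open.
- shoulder (a point): Top of the shoulder's rear face (the face towards the button), in the middle of its width; 74.5 mm above the base's underside.
- nest (a point): Centre of the floor of the coupon's nest on the stage, 33 x 103 mm, walls 4 mm high, just ahead of the shoulder.
- coupon: Loose flat primed steel coupon 30 x 100 x 4.5 mm with a white dab of sealant, lying in the nest with its length along the slide. Origin: centre of its underside.
- dab (a point): Centre of the sealant dab on top of the coupon, 21 mm from the coupon's centre towards the end stop.
- loupe (a point): Centre of the fixed round loupe lens (black ring 55 mm across, top 89 mm above the base's underside), carried on a 96 mm high post at the slide's far side, 102 mm along the slide's y from its origin. At the end the button is still 100 mm short of it.
- end_stop (a point): Face of the rubber bumper on the left end block that the stage runs against, 138 mm along the slide's y.
- marker: Loose marker pen 16 x 137 x 18 mm, lying behind the slide. Bystander.
- gauge: Loose flat plastic radius gauge 52 x 52 x 9 mm behind the slide. Bystander.
- tape_measure: Loose tape measure 64 x 75 x 30 mm on the near side of the slide. Bystander.

How it is judged:
By the outcome, as a careful person would: the job done as asked, in the order asked, and still so for the second after the job is handed in, with the robot touching nothing.
It also fails if it takes over 35 s, if anything falls off the work surface, if the arm or the gripper's body presses on something with over 40 N, if the wrist force passes 120 N, or if a joint passes its speed limit or range.

### The arm

A 6-joint arm with a two-finger parallel gripper is mounted at the origin on a cart in front of the work surface, level with it; the furniture and walls round the work are solid. World frame = base frame: x ahead of the robot, y to its left, z up, the work surface at z = 0. Lengths are in m, angles in degrees, forces in N, time in s.
With the tool pointing down it reaches from about 0.25 to 0.725 m from the base axis. Payload 9.7 kg.
Tool frame: the origin (TCP) lies on the centre line of the jaws, within the pads' length; the fingertips stand 17 mm ahead of it and the grasp point (between the pads) lies 2 mm behind it (bot.tip_extent is the distance from the TCP to the fingertips, in m); z points along the fingers, y is the line along which they close (so a half turn about z gives the same grasp; the last joint's range is limited). The gripper opens to 85 mm and grips with 20 to 120 N. Pads are 22 mm wide; open, the fingers measure 114 mm over their backs; the gripper's body (76 mm by 85 mm) begins 54 mm behind the grasp point. The pads swing forward as they close: fully open they stand 13 mm farther back than shut.
Start: joints at [-64.744, 4.979, 10.078, 95.1, 0, 90], TCP at [0.235, -0.497, 0.248] pointing down, gripper open.
Joint ranges: [-179.16, 179.16], [-48.56, 103.87], [-65.8, 70.77], [-126.05, 130.52], [-82.76, 87.17], [-180, 180]. Speed limits (degrees/s): [127.2, 127.2, 147.25, 180, 180, 180].

### API

Orientations are given as [roll, pitch, yaw] about the fixed x, y, z axes, in that order (R = Rz(yaw) Ry(pitch) Rx(roll)).
In Python, from workcell import bot gives the robot as it stands.
- The arm moves only by the tool carry_out, never from a script. Its argument "moves" is text: rows parted by semicolons, each of 7 numbers parted by spaces: the shift along the tool's x, y, z in mm, then the turn, a rotation vector about the tool's x, y, z in degrees, then the finger opening in mm, from 0 to 85.4. A call has 1 to 20 rows; each row is the pose to reach, as a shift and turn from the pose commanded when the call began, along the tool's axes at that moment; what a row does not reach only later rows make up. A row lasts 1/10 s, in which the tool goes at most 50 mm and 8.59 degrees, less where a joint would pass 70% of its speed; a pose out of reach is approached as far as the arm can. A call with a gripper value outside its range is refused whole. The fingers move at their own pace and stop on an object; "force" is the grip in N (left out, the last holds). Time passes only in rows, so rows that repeat a pose let the fingers close. It gives the time, the measured TCP pose, the force, the opening and the grip force at its end, in the units of the state.
- bot.get_obs(): the state, without advancing time (a new reading comes with each control period).
- bot.camera(name): name is "scene" or "top" or "wrist"; returns a dict with "img" (480x640x3 uint8, red, green, blue), "mtx" (3x3 intrinsics, pixels), "position" and "orientation" of the camera in the world; the wrist camera has in their place "mount" (4x4, takes a point from camera to tool coordinates, whose origin is the TCP and whose axes are the flange's). Camera axes: x right, y up, looking along -z (the intrinsics and any distortion apply to the point x, -y, -z); pixel columns grow to the right and rows downward; lengths in m; the calibration is good to about 2 mm. A picture is of the moment at which its call begins: read the wrist's pose just before it. There is no depth.
- bot.job_done(): hands the job in; it is judged then, once.
The state is a dict: "time": time; "q": joint angles; "qd": joint speeds; "joint_efforts": joint torques, N m; "ee_pos": TCP position; "tcp_rot": TCP orientation; "wrist_force": force on the tool from outside, world axes, zero at the start; "torque": the same for the moment, N m; "opening": finger opening in m; "grasp_force": force on a finger pad.
Only numpy, scipy, OpenCV 4.12 (cv2) and the standard library are available. Lean on these libraries where they do the work, as an engineer would, in place of code of your own. Each camera call takes 0.05 s, during which the arm holds its last target. There are 200 camera calls.

## Working session

There is one attempt and no reset: what is moved stays moved. The work goes in short steps, Python scripts to look and compute and a tool call to move; the robot and the scene stay as the last step left them, time stands still between calls to the robot, and variables do not carry over. Pictures are saved under pics/ and viewed, at most 10 in all, crops included, and the job is handed in when it is done.

Besides the shell and the picture viewer there is one more tool, called after "Request:" as a command line: name --argument value ..., lists and objects as JSON in quotes. carry_out: Moves the arm, as the interface text tells. Its arguments: {"type":"object","properties":{"moves":{"type":"string"},"force":{"type":"number"}},"required":["moves"]}

```bash
mkdir -p pics; ls; python3 - <<'E'
from workcell import bot
import cv2
o=bot.get_obs(); print({k:o[k] for k in('time','ee_pos','tcp_rot','opening','wrist_force')}, bot.tip_extent)
for n in('scene','top'):
    c=bot.camera(n); cv2.imwrite(f'pics/{n}0.png',c['img'][:,:,::-1]); print(n,c['mtx'],c['position'],c['orientation'],[k for k in c])
E
```

```text
pics
{'time': 0.0, 'ee_pos': array([ 0.23458707, -0.49722599,  0.24759672]), 'tcp_rot': array([-1.79924631e+02,  8.00089513e-04,  2.52580030e+01]), 'opening': 0.08530126744514654, 'wrist_force': array([0.37955448, 0.63147618, 0.26791629])} 0.017
scene [[452.59892515   0.         314.3989743 ]
 [  0.         452.59892515 238.71817357]
 [  0.           0.           1.        ]] [0.03984778 0.429396   0.57056942] [ 5.58216922e+01  5.86423202e-02 -1.29409390e+02] ['img', 'mtx', 'position', 'orientation']
top [[487.70239477   0.         310.60748765]
 [  0.         487.70239477 237.97493152]
 [  0.           0.           1.        ]] [ 0.47513174 -0.01005973  0.91540374] [  7.43813595   0.23023606 -89.89475378] ['img', 'mtx', 'position', 'orientation']
```

View pics/top0.png

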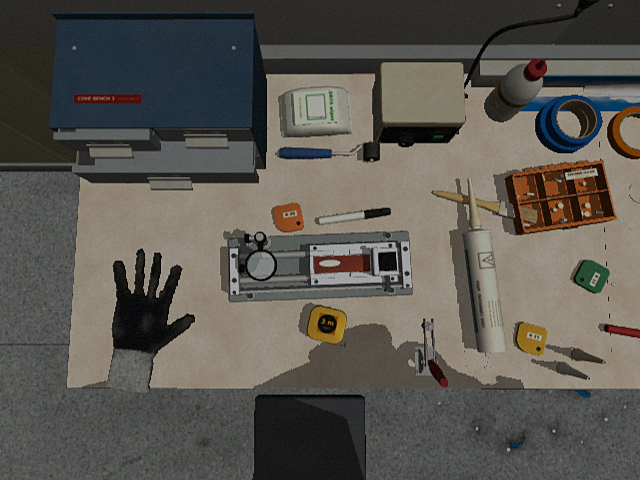

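View pics/scene0.png

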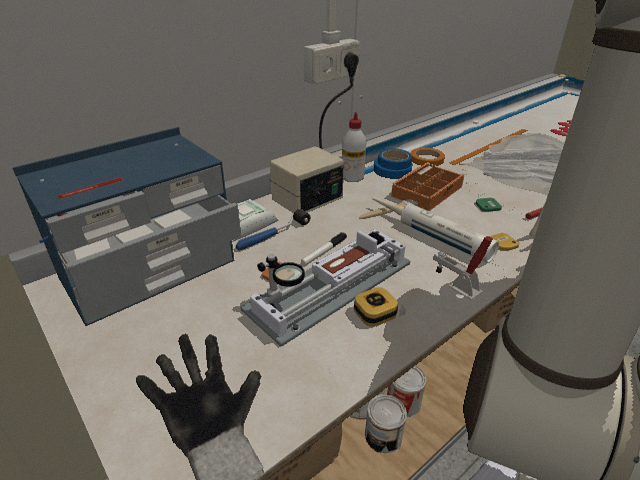

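The top view shows the slide spanning about (229,235)–(412,300), with the loupe ring at (261,263), the coupon at (342,263) and the black button pad at (387,261). In the scene view the button is near (375,240). I'll enlarge the slide area and measure it.

```bash
cat > h.py <<'E'
import numpy as np, cv2
from scipy.spatial.transform import Rotation as R
def ray(c,uv):
    K=c['mtx']; d=np.array([(uv[0]-K[0,2])/K[0,0],-(uv[1]-K[1,2])/K[1,1],-1.])
    return np.array(c['position']),R.from_euler('xyz',c['orientation'],degrees=True).as_matrix()@d
def plane(c,uv,z):
    p,d=ray(c,uv); return p+d*(z-p[2])/d[2]
def proj(c,P):
    v=R.from_euler('xyz',c['orientation'],degrees=True).as_matrix().T@(np.array(P)-c['position'])
    K=c['mtx']; return np.array([K[0,2]+K[0,0]*v[0]/-v[2],K[1,2]+K[1,1]*-v[1]/-v[2]])
E
python3 - <<'E'
from h import *
from workcell import bot
c=bot.camera('top'); im=c['img']
for uv,z in(((387,261),.062),((261,263),.089),((229,302),.01),((412,293),.01),((411,231),.01)): print(uv,plane(c,uv,z).round(4))
g=im.max(2); m=((g<60)*255).astype('uint8'); m[:, :370]=0;m[:,405:]=0;m[:240]=0;m[285:]=0
n,l,s,ce=cv2.connectedComponentsWithStats(m)
for i in range(1,n):
    if s[i,4]>20: print(s[i],ce[i],plane(c,ce[i],.062))
cr=cv2.resize(im[220:312,220:420,::-1],None,fx=4,fy=4,interpolation=cv2.INTER_CUBIC); cv2.imwrite('pics/topc.png',cr)
E
```

```text
(387, 261) [ 0.546  -0.1404  0.062 ]
(261, 263) [0.54   0.0776 0.089 ]
(229, 302) [0.4742 0.1439 0.01  ]
(412, 293) [ 0.4913 -0.1933  0.01  ]
(411, 231) [ 0.6068 -0.1943  0.01  ]
[370 241  33  44 258] [393.71317829 269.40697674] [ 0.53129799 -0.15186281  0.062     ]
[371 248   4  28  57] [371.84210526 261.94736842] [ 0.54431258 -0.11382238  0.062     ]
[378 252  19  19 329] [387.04559271 261.08206687] [ 0.54587266 -0.14047897  0.062     ]
```

View pics/topc.png

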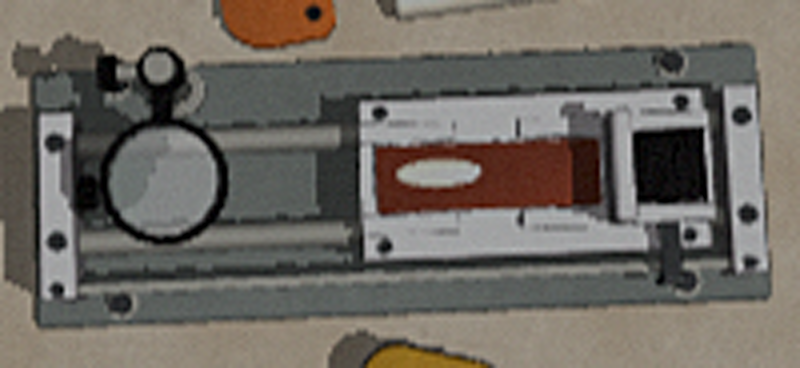

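The crop shows the pad at top-image (387,261), which is world (0.546, -0.1405). The shoulder is just to its left, and the slide is yawed about +2.9°. I'll hover over the pad with the gripper shut and the tool's x axis along the rods.

Request:
carry_out --moves "220 -96 20 0 0 -34 0; 435 -193 40 0 0 -67.6 0; 435 -193 70 0 0 -67.6 0; 435 -193 98 0 0 -67.6 0; 435 -193 98 0 0 -67.6 0; 435 -193 98 0 0 -67.6 0; 435 -193 98 0 0 -67.6 0; 435 -193 98 0 0 -67.6 0; 435 -193 98 0 0 -67.6 0; 435 -193 98 0 0 -67.6 0; 435 -193 98 0 0 -67.6 0; 435 -193 98 0 0 -67.6 0; 435 -193 98 0 0 -67.6 0; 435 -193 98 0 0 -67.6 0; 435 -193 98 0 0 -67.6 0; 435 -193 98 0 0 -67.6 0"

```text
time: 1.75
ee_pos: [0.5455, -0.1379, 0.1507]
tcp_rot: [180.0, 0.0, 92.8]
wrist_force: [0.2, 0.4, -0.1]
opening: 0.0001
grasp_force: 0.0
```

```bash
python3 - <<'E'
from h import *
from workcell import bot
o=bot.get_obs()
c=bot.camera('wrist'); im=c['img']; M=np.array(c['mount']); K=c['mtx']; print(M.round(3))
T=np.eye(4);T[:3,:3]=R.from_euler('xyz',o['tcp_rot'],degrees=True).as_matrix();T[:3,3]=o['ee_pos'];W=T@M
cc=dict(mtx=K,position=W[:3,3],orientation=R.from_matrix(W[:3,:3]).as_euler('xyz',degrees=True))
P=np.array([.5459,-.1405,.062]); im=im[:,:,::-1].copy()
print(proj(cc,P), 'tip',proj(cc,o['ee_pos']-[0,0,.017]))
cv2.imwrite('pics/w1.png',im)
a=np.deg2rad(2.9); ex=np.array([np.cos(a),np.sin(a),0]);ey=np.array([-np.sin(a),np.cos(a),0])
for dx,dy in((-1,-1),(1,-1),(1,1),(-1,1)): print(proj(cc,P+ex*.0155*dx+ey*.015*dy).round(0))
E
```

```text
[[ 0.     0.949  0.316  0.08 ]
 [ 1.    -0.001  0.001 -0.001]
 [ 0.001  0.316 -0.949 -0.125]
 [ 0.     0.     0.     1.   ]]
[324.03854748 256.64971796] tip [324.01094176 313.24985859]
[298. 280.]
[350. 280.]
[351. 232.]
[297. 233.]
```

View pics/w1.png

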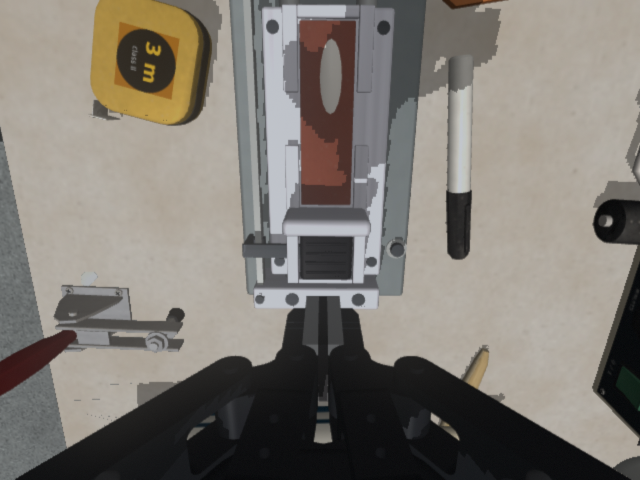

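The wrist view shows the pad centred near (327,258), against a predicted (324,257), so I'll shift about 1 mm in +x. The shoulder bar is at row 215, and the fingertips will land on the pad clear of it.

Request:
carry_out --moves "0 1 35 0 0 0 0; 0 1 55 0 0 0 0; 0 1 64 0 0 0 0; 0 1 68 0 0 0 0; 0 1 70 0 0 0 0; 0 1 72 0 0 0 0; 0 1 73 0 0 0 0; 0 1 74 0 0 0 0; 0 1 74 0 0 0 0"

```text
time: 2.7
ee_pos: [0.5473, -0.1374, 0.0771]
tcp_rot: [179.9, 0.0, 92.9]
wrist_force: [0.5, -1.0, 4.0]
opening: -0.0003
grasp_force: 2.1
```

Request:
carry_out --moves "0 0 1 0 0 0 0; 0 0 2 0 0 0 0; 0 0 3 0 0 0 0; 0 0 4 0 0 0 0; 0 0 4.6 0 0 0 0; 0 0 4.6 0 0 0 0"

```text
time: 3.3
ee_pos: [0.5473, -0.1374, 0.073]
tcp_rot: [179.9, 0.0, 92.9]
wrist_force: [-1.7, -0.4, 11.4]
opening: -0.0003
grasp_force: 5.5
```

Request:
carry_out --moves "1 0 0.5 0 0 0 0; 3 0 0.7 0 0 0 0; 5 0 0.7 0 0 0 0; 7 0 0.7 0 0 0 0; 9 0 0.7 0 0 0 0; 11 0 0.7 0 0 0 0; 13 0 0.7 0 0 0 0; 15 0 0.7 0 0 0 0; 15 0 0.7 0 0 0 0"

```text
time: 4.2
ee_pos: [0.5467, -0.1224, 0.0729]
tcp_rot: [179.8, 0.1, 92.9]
wrist_force: [-1.7, -0.5, 15.3]
opening: -0.0003
grasp_force: 7.6
```

Request:
carry_out --moves "3 0 0 0 0 0 0; 8 0 0 0 0 0 0; 13 0 0 0 0 0 0; 18 0 0 0 0 0 0; 23 0 0 0 0 0 0; 28 0 0 0 0 0 0; 33 0 0 0 0 0 0; 38 0 0 0 0 0 0; 43 0 0 0 0 0 0; 48 0 0 0 0 0 0; 53 0 0 0 0 0 0; 58 0 0 0 0 0 0; 63 0 0 0 0 0 0; 68 0 0 0 0 0 0; 73 0 0 0 0 0 0; 78 0 0 0 0 0 0; 83 0 0 0 0 0 0; 87 0 0 0 0 0 0; 90 0 0 0 0 0 0; 90 0 0 0 0 0 0"

```text
time: 6.2
ee_pos: [0.5429, -0.0321, 0.073]
tcp_rot: [179.8, 0.0, 92.9]
wrist_force: [1.0, 1.1, 13.5]
opening: -0.0001
grasp_force: 6.7
```

Request:
carry_out --moves "2 0 0 0 0 0 0; 4 0 0 0 0 0 0; 6 0 0 0 0 0 0; 8 0 0 0 0 0 0; 10 0 0 0 0 0 0; 12 0 0 0 0 0 0; 13 0 0 0 0 0 0; 14 0 0 0 0 0 0; 15 0 0 0 0 0 0; 16 0 0 0 0 0 0; 16 0 0 0 0 0 0"

```text
time: 7.3
ee_pos: [0.5423, -0.0174, 0.073]
tcp_rot: [179.8, 0.2, 92.8]
wrist_force: [2.2, -6.7, 13.2]
opening: 0.0004
grasp_force: 6.4
```

```bash
python3 - <<'E'
from h import *
from workcell import bot
c=bot.camera('top'); cr=cv2.resize(c['img'][220:312,220:420,::-1],None,fx=4,fy=4,interpolation=cv2.INTER_CUBIC); cv2.imwrite('pics/topd.png',cr)
E
```

```text
(no output)
```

View pics/topd.png

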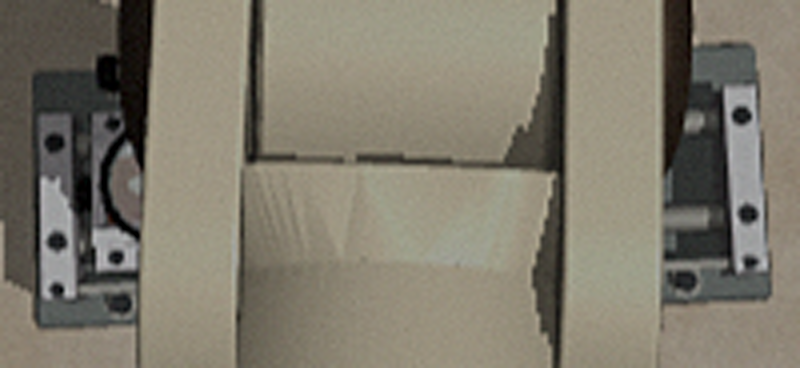

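The arm hides most of the stage, but its front edge has moved from crop column 361 to 95, about 119 mm. The reaction of -6.7 N along the rods suggests the stop. I'll push a little further to confirm that before letting go.

Request:
carry_out --moves "1 0 0 0 0 0 0; 2 0 0 0 0 0 0; 3 0 0 0 0 0 0; 3 0 0 0 0 0 0"

```text
time: 7.75
ee_pos: [0.542, -0.0149, 0.0729]
tcp_rot: [179.8, 0.2, 92.8]
wrist_force: [1.5, -9.8, 14.3]
opening: 0.0
grasp_force: 6.6
```

The sideways force is about 10 N against only 1.5 N of stage friction, so the stage is at the stop. I'll release straight up.

Request:
carry_out --moves "0 0 -2 0 0 0 0; 0 0 -4 0 0 0 0; 0 0 -7 0 0 0 0; 0 0 -12 0 0 0 0; 0 0 -25 0 0 0 0; 0 0 -50 0 0 0 0; 0 0 -90 0 0 0 0; -40 -40 -120 0 0 0 0; -80 -80 -120 0 0 0 0; -120 -120 -120 0 0 0 0; -160 -160 -120 0 0 0 0; -200 -190 -120 0 0 0 0; -240 -190 -120 0 0 0 0; -280 -190 -120 0 0 0 0; -280 -190 -120 0 0 0 0; -280 -190 -120 0 0 0 0"

```text
time: 9.35
ee_pos: [0.3641, -0.3034, 0.1904]
tcp_rot: [-179.9, -0.1, 92.7]
wrist_force: [-0.9, 0.4, 0.3]
opening: 0.0004
grasp_force: 0.0
```

```bash
python3 - <<'E'
from h import *
from workcell import bot
c=bot.camera('top'); im=c['img']; cr=cv2.resize(im[190:340,220:420,::-1],None,fx=4,fy=4,interpolation=cv2.INTER_CUBIC); cv2.imwrite('pics/tope.png',cr)
s=bot.camera('scene')['img']; cv2.imwrite('pics/se.png',cv2.resize(s[210:360,220:420,::-1],None,fx=4,fy=4,interpolation=cv2.INTER_CUBIC))
m=((im.max(2)<60)*255).astype('uint8')
n,l,st,ce=cv2.connectedComponentsWithStats(m)
for i in range(1,n):
    if 150<st[i,4]<600 and 250<ce[i][1]<275: print(st[i],plane(c,ce[i],.062)-[.5459,-.1405,.062])
E
```

```text
[235 234  17  46 258] [ 1.52185074e-02  2.54846108e-01 -5.55111512e-17]
[310 255  19  19 327] [-4.93563636e-03  1.19941783e-01 -5.55111512e-17]
```

View pics/tope.png

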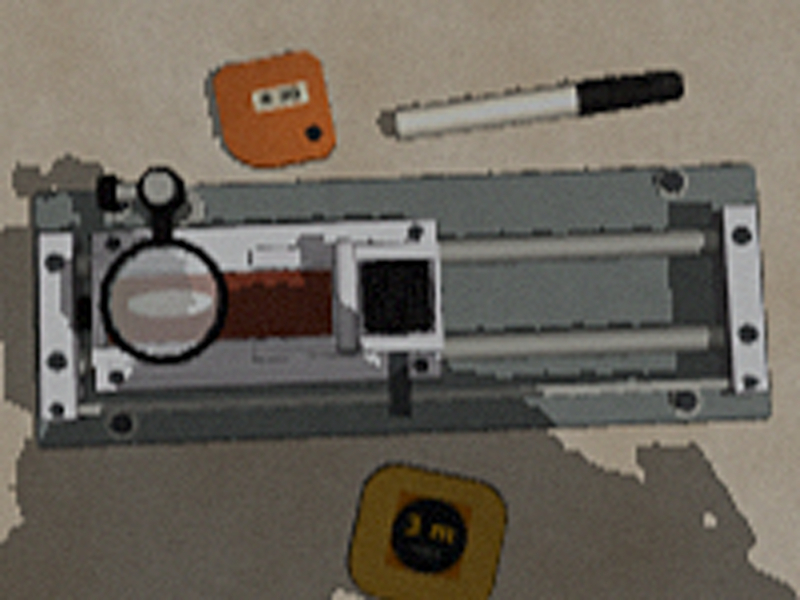

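View pics/se.png

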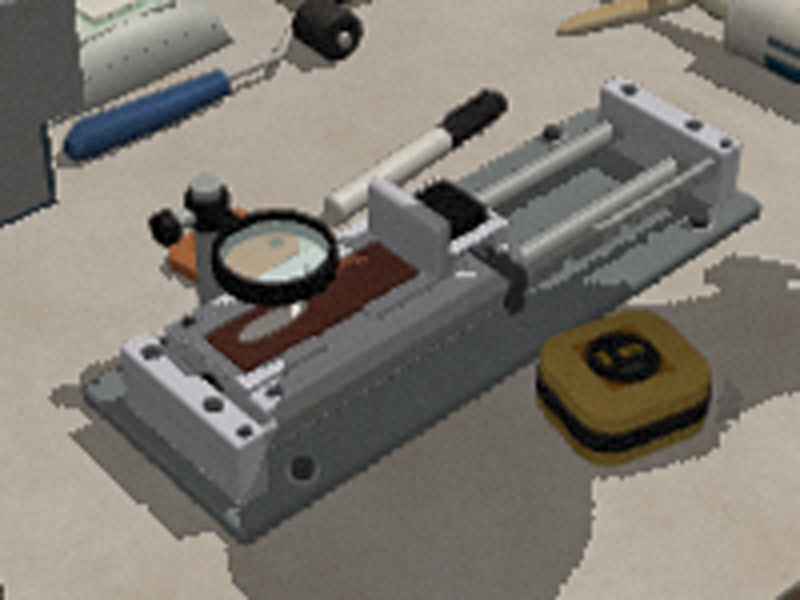

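The top view shows the dab inside the loupe ring at crop (165,303). The pad moved 120.0 mm along the rods and looks the same size as when it was up at the start. The coupon is in its nest, and the marker, gauge and tape measure haven't moved. Handing in.

```bash
python3 -c "
from workcell import bot
print(bot.job_done())"
```

```text
the job is handed in; nothing more can be done
None
```

The stage was pushed 120 mm to the end stop with the button held down, then let go to lock. In the last pictures the dab is under the loupe, the button looks up, and the coupon and bystanders look undisturbed; the job is handed in at about 9.5 s, with no verdict returned.

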